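# Load a reagent bottle and push its shuttle through the bay's check flap

## Task

Stand the red-capped dropper bottle upright in the round pocket of the blue shuttle and let go of it. Then push the shuttle along its lane, through the orange swing flap and on into the bay until it meets the sprung stop at the back; keep it pressed there for about a second with some 10 N, never more than 15 N. Then back off and leave the shuttle in the bay with the flap hanging shut behind it, the bottle upright in its pocket, and the blue-capped bottle where it stood.

Things in the scene. Friction and masses are not known exactly. Their poses are not given: they have to be found in the camera images.
- red_bottle: white plastic dropper bottle with a red cap, loose, 58 mm tall, about 50 g; body 25 mm diameter up to 45 mm, then a 12 mm cap. Origin at the centre of its underside, z up. Stands on the worktop at the start, either to the left or to the right of the bay
- blue_bottle: the same bottle with a blue cap, loose; stands at the other place; leave it alone
- shuttle: loose blue sled, 0.15 kg, lined up in the bay's lane, outside the flap. Origin on its underside below the pocket's axis; x to its nose (into the bay), z up. Pocket: 27.5 mm bore, floor z = 5, rim z = 26 mm; behind it a grey back rest 14 mm wide, 48 high, x = -20 to -15 mm, so grip the bottle left and right. Body x = -30 to +40 mm (flat nose), 64 wide; tongue 20 wide, 6 thick, to x = -175 mm
- bay: fixed white tunnel with clear roof, 102 mm high, 80 wide (feet 128), from x = 0 to 200 mm. Origin on the worktop in the middle of its mouth, in the plane of the hanging flap; x points inward along the lane, z up. In front of it two aluminium rails, 14 mm high, 68 mm apart inside and 84 outside, guide the shuttle (2 mm play each side) from x = -130 mm on
- flap (a joint): angle of the orange flap in the mouth, hinged along its top at height 78 mm, 66 long, 15 g: 0 hanging shut, up to 1.5 swung inward. Opens inward only, falls shut by its weight. Its lower edge hangs 12 mm above the worktop: the shuttle's tongue lies free under it. It can fall once the bottle is some 70 mm past the mouth, as it is wherever the stop is set
- stop_block: fixed steel block at the rear of the bay; origin and axes as the bay's. It carries a black pad on a sprung rod in the shuttle's path; the pad's face rests at x = 128 to 153 mm, set differently each time and not reported: feel for it. Spring 2.5 N/mm, damped (0.15 N per mm/s), 12 mm travel; it pushes the shuttle back out as you release. Sliding takes 1 to 3 N, the flap up to 1 N more
- shuttle_handle (a point): middle of the rear face of the shuttle's black upright handle block on the end of the tongue, at x = -173, z = 25 mm in the shuttle's frame. The block is 16 mm (x) by 26 mm (y), its top at z = 46 mm: push it from behind, or grip it

How it is judged:
On the way, in this order (a step that is already met when the one before it is completed fails the run):
1. the red-capped bottle stands upright on the floor of the shuttle's pocket, let go, while the shuttle is still outside the flap (horizontal distance between red_bottle and shuttle below 0.006 m and z of red_bottle in the frame of shuttle below 0.009 m and angle between red_bottle's own z axis and vertical below 0.2 rad and contact force between the fingers and red_bottle below 0.1 N and x of shuttle in the frame of bay below -0.03 m), for 0.2 s.
2. the shuttle, with the bottle in its pocket, has pushed the flap open and is passing under it (value of joint flap above 0.5 rad and x of shuttle in the frame of bay above -0.03 m and z of red_bottle in the frame of shuttle below 0.015 m and horizontal distance between red_bottle and shuttle below 0.01 m), for 0.05 s.
3. the shuttle is pressed against the sprung stop with more than 4 N for 0.5 s (contact force between shuttle and stop_block above 4 N and x of shuttle in the frame of bay above 0.08 m), for 0.5 s.
At the end, for the whole second after the job is handed in: Shuttle at rest in the bay, origin over 78 mm past the mouth; flap shut (under 0.1 rad); red-capped bottle in the pocket, within 6 mm of its axis, within 4 mm of its floor, tilted under 0.2 rad; blue-capped bottle within 30 mm of where it stood (x of shuttle in the frame of bay above 0.078 m and value of joint flap below 0.1 rad and horizontal distance between red_bottle and shuttle below 0.006 m and z of red_bottle in the frame of shuttle below 0.009 m and angle between red_bottle's own z axis and vertical below 0.2 rad and linear speed of shuttle below 0.02 m/s and distance of blue_bottle from where it was at the start of the episode below 0.03 m); the robot touches nothing.
It fails at once if the shuttle presses the stop with more than 15 N (contact force between shuttle and stop_block above 15 N).
It fails at once if the blue-capped bottle is knocked over or carried off (distance of blue_bottle from where it was at the start of the episode above 0.03 m or angle between blue_bottle's own z axis and vertical above 0.5 rad).
It fails at once if the red-capped bottle is tipped over (angle between red_bottle's own z axis and vertical above 0.7 rad).
It also fails if it takes over 72 s, if anything falls off the work surface, if the arm or the gripper's body presses on something with over 40 N, if the wrist force passes 120 N, or if a joint passes its speed limit or range.

## Robot

A 6-joint arm with a two-finger parallel gripper is mounted at the origin on a cart in front of the work surface, level with it; the furniture and walls round the work are solid. World frame = base frame: x ahead of the robot, y to its left, z up, the work surface at z = 0. Lengths are in m, angles in rad, forces in N, time in s.
With the tool pointing down it reaches from about 0.3 to 0.75 m from the base axis. Payload 8.5 kg.
Tool frame: the origin (TCP) lies at the very end of the fingers, on their centre line; the grasp point (between the pads) lies hold_point_z behind it (hold_point_z is the distance from the TCP to the grasp point, in m); z points along the fingers, y is the line along which they close (so a half turn about z gives the same grasp; the last joint's range is limited). The gripper opens to 88 mm and grips with 3 to 60 N. Pads are 18 mm wide; open, the fingers measure 123 mm over their backs; the gripper's body (75 mm by 187 mm) begins 45 mm behind the grasp point.
Start: joints at [-1.543, 0.381, 1.297, -0, 1.464, -0.215], TCP at [0.132, -0.534, 0.239] pointing down, gripper open.
Joint ranges: [-3.11, 3.11], [-0.89, 2.33], [0.22, 2.48], [-1.42, 4.56], [0.17, 2.85], [-2.88, 2.88]. Speed limits (rad/s): [2.39, 2.39, 3.14, 3.14, 3.14, 3.14].

## Interface

Orientations are given as a rotation vector (axis times angle).
In Python, from workcell import * gives the robot as it stands.
- The arm moves only by the tool arm_command, never from a script. Its argument "deltas" is a list of rows, each an object of numbers: "x", "y", "z": the shift along the tool's x, y, z in cm; "turn": the turn about the tool's z in degrees; "jaw": the opening, from -1 (shut) to 1 (fully open). A call has 1 to 12 rows; each row shifts and turns the commanded pose from where the row before left it, along the tool's axes as they then stand; what a row does not reach is not made up. A row lasts 1/12 s, in which the tool goes at most 41.7 mm and 7.16 degrees, less where a joint would pass 70% of its speed; a pose out of reach is approached as far as the arm can. A call is refused whole if a number of a shift passes 4.17 or a number of a turn 7.16, either way. A call with a gripper value outside its range is refused whole. The fingers move at their own pace and stop on an object; "grip_force" is the grip in N (left out, the last holds). Time passes only in rows, so rows that do not move let the fingers close. It gives the time, the measured TCP pose, the force, the opening and the grip force at its end, in the units of the state.
- read_state(): the state, without advancing time (a new reading comes with each control period).
- snapshot(name): name is "scene" or "top" or "wrist"; returns a dict with "img" (400x640x3 uint8, red, green, blue), "mtx" (3x3 intrinsics, pixels), "R" (3x3) and "t" (3): a world point X has camera coordinates R X + t. Camera axes: x right, y down, z forward; pixel columns grow to the right and rows downward; lengths in m; the calibration is good to about 2 mm. A picture is of the moment at which its call begins. There is no depth.
- job_done(): hands the job in; it is judged then, once.
The state is a dict: "time": time; "joints": joint angles; "joint_velocities": joint speeds; "joint_torque": joint torques, N m; "ee_pos": TCP position; "tcp_rot": TCP orientation; "wrist_force": force on the tool from outside, world axes, zero at the start; "wrist_torque": the same for the moment, N m; "width": finger opening in m; "finger_force": force on a finger pad.
Only numpy, scipy, OpenCV 4.12 (cv2) and the standard library are available. Lean on these libraries where they do the work, as an engineer would, in place of code of your own. Each camera call takes 0.05 s, during which the arm holds its last target. There are 200 camera calls.

## Working session

There is one attempt and no reset: what is moved stays moved. The work goes in short steps, Python scripts to look and compute and a tool call to move; the robot and the scene stay as the last step left them, time stands still between calls to the robot, and variables do not carry over. Pictures are saved under pics/ and viewed, at most 10 in all, crops included, and the job is handed in when it is done.

Besides the shell and the picture viewer there is one more tool, called after ">>>" by a JSON object that holds its "api" and its "payload", one argument or row to a line. arm_command: Moves the arm, as the interface text tells. Its arguments: {"type":"object","properties":{"deltas":{"type":"array"},"grip_force":{"type":"number"}},"required":["deltas"]}

```bash
ls; mkdir -p pics
python3 - <<'E'
from workcell import *
import cv2
s=read_state(); print(s)
for n in("scene","top"):
    d=snapshot(n); cv2.imwrite(f"pics/{n}0.png",d["img"][:,:,::-1]); print(n,d["mtx"].tolist(),d["R"].tolist(),d["t"])
try: print(hold_point_z)
except Exception as e: print(e)
E
```

```text
pics
{'time': 0.0, 'joints': array([-1.54329024e+00,  3.81195801e-01,  1.29824733e+00,  1.11567068e-05,
        1.46362642e+00, -2.15292414e-01]), 'joint_velocities': array([-0.00037368, -0.00087041, -0.00014285, -0.00102075,  0.00031146,
       -0.00112715]), 'joint_torque': array([ 1.39686501e-03, -4.37929058e+01, -2.24557883e+01,  7.14263320e-02,
        3.52518295e-02, -1.05861943e-04]), 'ee_pos': array([ 0.13222754, -0.53357656,  0.23814242]), 'tcp_rot': array([-3.11701271e+00, -3.80271064e-01, -2.34739883e-04]), 'wrist_force': array([ 0.38878867,  0.33630626, -0.76244649]), 'wrist_torque': array([ 0.00483252,  0.0582193 , -0.0173589 ]), 'finger_force': 0.0, 'width': 0.08795663920021027}
scene [[407.6976468090018, 0.0, 324.86547887507777], [0.0, 407.6976468090018, 196.68996821682398], [0.0, 0.0, 1.0]] [[-0.5822348142532089, -0.8130083352016575, -0.004479728134670866], [-0.4181505003680091, 0.3041741805971424, -0.855937046107972], [0.6972465705283283, -0.4964831464920902, -0.5170606397085343]] [0.47939314 0.23747679 0.75175483]
top [[470.7098465577394, 0.0, 322.0765082559146], [0.0, 470.7098465577394, 200.08119329503404], [0.0, 0.0, 1.0]] [[-0.011244250603640269, -0.999936630374414, 0.0005496033341613827], [-0.9962430316705435, 0.01115551329028935, -0.08588001147598108], [0.08586843818450991, -0.0015131948627206072, -0.9963053355096821]] [0.19099382 0.58749937 1.00736285]
0.0187
```

View pics/scene0.png

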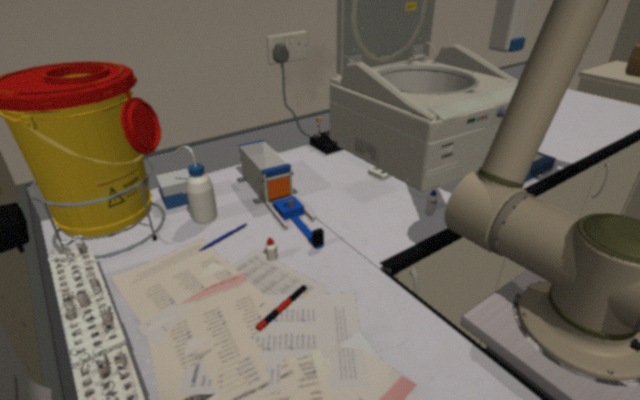

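View pics/top0.png

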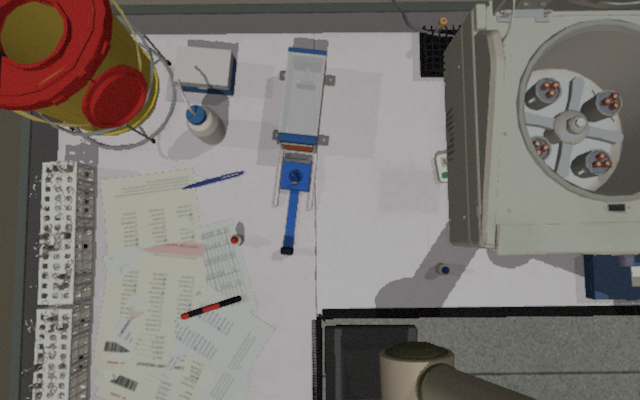

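The scene view shows the red-capped bottle at about (270,245), the blue-capped one at (432,205), and the shuttle from (290,205) to the handle at (318,237). In the top view, the red cap is at (237,240), the blue cap at (445,270), the pocket at (295,175), the handle at (287,250) and the flap at (297,148). Next I'll triangulate roughly.

```bash
cat > h.py <<'E'
from workcell import *
import cv2, numpy as np
from scipy.spatial.transform import Rotation as Ro
def P(d): return d["mtx"]@np.c_[d["R"],d["t"]]
def tri(d1,p1,d2,p2):
    X=cv2.triangulatePoints(P(d1),P(d2),np.array(p1,float).reshape(2,1),np.array(p2,float).reshape(2,1))[:,0]
    return X[:3]/X[3]
def onz(d,p,z):   # pixel ray with plane z
    r=d["R"].T@np.linalg.solve(d["mtx"],[p[0],p[1],1.]); c=-d["R"].T@d["t"]
    return c+r*(z-c[2])/r[2]
def proj(d,X):
    q=P(d)@np.r_[X,1]; return q[:2]/q[2]
def blob(img,roi,hl,hh,s=110,v=40):
    x0,y0,x1,y1=roi; h=cv2.cvtColor(img[y0:y1,x0:x1],cv2.COLOR_RGB2HSV)
    m=cv2.inRange(h,(hl,s,v),(hh,255,255)); n,l,st,c=cv2.connectedComponentsWithStats(m)
    k=1+np.argmax(st[1:,4]); return c[k]+[x0,y0],st[k],(l==k)
def save(n,img,roi=None,f=1):
    if roi: img=img[roi[1]:roi[3],roi[0]:roi[2]]
    cv2.imwrite(f"pics/{n}.png",cv2.resize(img,None,fx=f,fy=f,interpolation=cv2.INTER_CUBIC)[:,:,::-1])
E
python3 - <<'E'
from h import *
s=snapshot("scene");t=snapshot("top")
a=blob(s["img"],(255,230,285,265),165,180)[:2];b=blob(t["img"],(225,225,250,255),165,180)[:2]
print(a,b,tri(s,a[0],t,b[0]))
c=blob(s["img"],(420,185,445,212),100,125,90)[:2];e=blob(t["img"],(435,260,455,280),100,125,90)[:2]
print(c,e,tri(s,c[0],t,e[0]))
o1=blob(s["img"],(255,165,300,205),3,20)[:2];print(o1)
print("handle",tri(s,(317,230),t,(287,250)))
print("pocket",onz(t,(295,175),.026),"handle46",onz(t,(287,250),.046))
print("bay rear/front mid top", onz(t,(307,50),.102),onz(t,(297,141),.102))
E
```

```text
Traceback (most recent call last):
  File "h.py", line 16, in blob
    k=1+np.argmax(st[1:,4]); return c[k]+[x0,y0],st[k],(l==k)
        ~~~~~~~~~^^^^^^^^^^
ValueError: attempt to get argmax of an empty sequence
```

Run:
```python
from h import *
s=snapshot("scene");t=snapshot("top")
A=cv2.resize(t["img"][125:260,225:345],None,fx=4,fy=4,interpolation=cv2.INTER_CUBIC)
cv2.imwrite("pics/crop1.png",A[:,:,::-1])
B=cv2.resize(s["img"][130:265,230:335],None,fx=4,fy=4,interpolation=cv2.INTER_CUBIC)
cv2.imwrite("pics/crop1.png",np.hstack([A[:,:360],B])[:,:,::-1])
```

```text
(no output)
```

View pics/crop1.png

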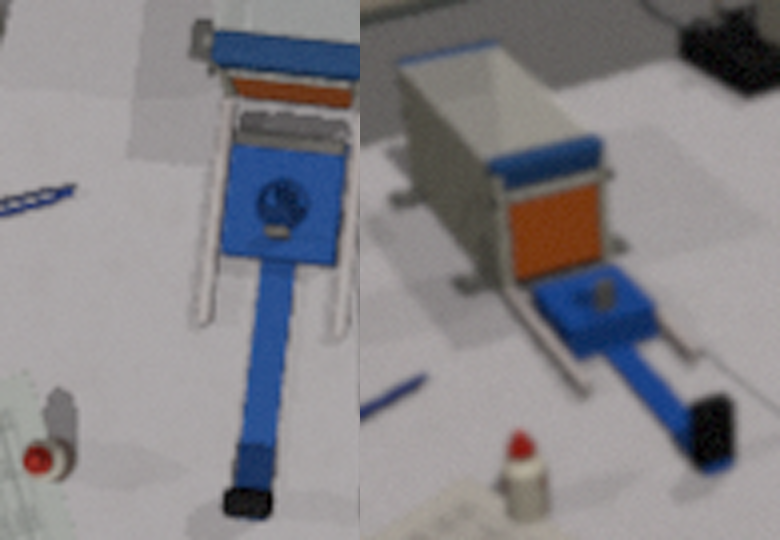

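The crop shows the red cap at top-image pixel (234.5,240) and scene pixel (270,241). In the top image, the pocket is at about (295.5,175.8) with the grey rest behind it, and the handle top is at (287,250.8).

Run:
```python
from h import *
s=snapshot("scene");t=snapshot("top")
a=blob(s["img"],(255,230,285,265),0,9)[:2];b=blob(t["img"],(225,225,250,255),0,9)[:2]
print(a,b,tri(s,a[0],t,b[0]))
c=blob(s["img"],(420,185,445,212),95,130,60,20)[:2];e=blob(t["img"],(435,260,455,280),95,130,60,20)[:2]
print(c,e,tri(s,c[0],t,e[0]))
print("pocket",onz(t,(295.5,175.8),.026),"handle46",onz(t,(287,250.8),.046))
print("flap lower?bay front/rear top", onz(t,(308,50),.102),onz(t,(298,139),.102))
```

```text
(array([269.86206897, 241.27586207]), array([12,  8,  6,  7, 29], dtype=int32)) (array([234.        , 239.58974359]), array([ 6, 12,  7,  7, 39], dtype=int32)) [0.50588159 0.37367987 0.04873721]
(array([433.17647059, 192.94117647]), array([11,  6,  5,  5, 17], dtype=int32)) (array([445.175, 269.775]), array([ 7,  7,  7,  7, 40], dtype=int32)) [ 0.43714688 -0.07380918  0.04926199]
pocket [0.64384914 0.24229831 0.026     ] handle46 [0.48025153 0.26033101 0.046     ]
flap lower?bay front/rear top [0.89772167 0.21035074 0.102     ] [0.70938979 0.2325138  0.102     ]
```

Run:
```python
from h import *
w=snapshot("wrist"); s=read_state(); T=Ro.from_rotvec(s["tcp_rot"]).as_matrix()
c=-w["R"].T@w["t"]; print("cam pos in tool",T.T@(c-s["ee_pos"]),"cam axes in tool (cols x,y,z)\n",(T.T@w["R"].T).round(3), w["mtx"].round(1).tolist()); print("tool axes",T.round(3),s["time"])
d=snapshot("top");print(onz(d,(450,250),.25),onz(d,(450,250),.1),onz(d,(200,120),.2))
```

```text
cam pos in tool [ 0.07695486 -0.00041233 -0.14541492] cam axes in tool (cols x,y,z)
 [[ 0.    -0.955 -0.298]
 [ 1.     0.    -0.001]
 [ 0.001 -0.298  0.955]] [[275.6, 0.0, 323.6], [0.0, 275.6, 195.6], [0.0, 0.0, 1.0]]
tool axes [[ 0.971  0.24  -0.   ]
 [ 0.24  -0.971  0.   ]
 [ 0.    -0.    -1.   ]] 0.45
[ 0.48267286 -0.03165225  0.25      ] [ 0.47926494 -0.07225058  0.1       ] [0.72558273 0.40854672 0.2       ]
```

```bash
cat >> h.py <<'E'
import json
def head(s):
    T=Ro.from_rotvec(s["tcp_rot"]).as_matrix(); return np.degrees(np.arctan2(T[1,0],T[0,0]))
def plan(way,h1,n,p0=None,h0=None):
    s=read_state(); p0=s["ee_pos"] if p0 is None else np.array(p0); h0=head(s) if h0 is None else h0
    W=np.vstack([p0,way]); L=np.r_[0,np.cumsum(np.linalg.norm(np.diff(W[:,:2],axis=0),axis=1)+1e-9+np.abs(np.diff(W[:,2])))]
    u=np.linspace(0,1,n+1)*L[-1]; Q=np.c_[[np.interp(u,L,W[:,i]) for i in range(3)]].T; H=np.linspace(h0,h1,n+1)
    q=p0.copy(); h=h0; out=[]
    for k in range(1,n+1):
        d=(Q[k]-q)*100; c,sn=np.cos(np.radians(h)),np.sin(np.radians(h))
        r=dict(x=round(c*d[0]+sn*d[1],2),y=round(sn*d[0]-c*d[1],2),z=round(-d[2],2),turn=round(h-H[k],2)); out.append(r)
        q=q+np.array([c*r["x"]+sn*r["y"],sn*r["x"]-c*r["y"],-r["z"]])/100; h=h-r["turn"]
    for k in range(0,n,12): print(json.dumps(out[k:k+12]).replace('"',''))
    print("end",q.round(4),round(h,2))
E
python3 - <<'E'
from h import *
print(read_state()["ee_pos"],head(read_state()))
plan([(.32,-.2,.24),(.38,.1,.24),(.506,.374,.16)],173.6,30)
E
```

```text
[ 0.1322326  -0.53382459  0.23870966] 13.912207380452175
[{x: 2.44, y: -2.59, z: -0.01, turn: -5.32}, {x: 2.67, y: -2.36, z: -0.01, turn: -5.33}, {x: 2.88, y: -2.09, z: -0.02, turn: -5.32}, {x: 3.06, y: -1.83, z: -0.01, turn: -5.32}, {x: 3.21, y: -1.53, z: -0.01, turn: -5.32}, {x: 3.35, y: -1.22, z: -0.01, turn: -5.33}, {x: 3.44, y: -0.91, z: -0.01, turn: -5.32}, {x: 3.51, y: -0.59, z: -0.02, turn: -5.32}, {x: 3.55, y: -0.25, z: -0.01, turn: -5.33}, {x: 3.56, y: 0.07, z: -0.01, turn: -5.32}, {x: 3.53, y: 0.13, z: -0.01, turn: -5.32}, {x: 3.55, y: -0.39, z: 0.0, turn: -5.33}]
[{x: 3.58, y: -0.05, z: 0.0, turn: -5.32}, {x: 3.56, y: 0.27, z: 0.0, turn: -5.32}, {x: 3.52, y: 0.61, z: 0.0, turn: -5.32}, {x: 3.45, y: 0.93, z: 0.0, turn: -5.33}, {x: 3.35, y: 1.24, z: 0.0, turn: -5.32}, {x: 3.22, y: 1.55, z: 0.0, turn: -5.32}, {x: 3.06, y: 1.84, z: 0.0, turn: -5.33}, {x: 2.16, y: 2.15, z: 0.51, turn: -5.32}, {x: 1.62, y: 2.31, z: 0.75, turn: -5.32}, {x: 1.39, y: 2.45, z: 0.75, turn: -5.32}, {x: 1.16, y: 2.58, z: 0.75, turn: -5.33}, {x: 0.92, y: 2.67, z: 0.75, turn: -5.32}]
[{x: 0.67, y: 2.74, z: 0.75, turn: -5.32}, {x: 0.41, y: 2.8, z: 0.74, turn: -5.33}, {x: 0.14, y: 2.82, z: 0.75, turn: -5.32}, {x: -0.11, y: 2.82, z: 0.75, turn: -5.32}, {x: -0.38, y: 2.8, z: 0.75, turn: -5.32}, {x: -0.63, y: 2.75, z: 0.75, turn: -5.33}]
end [0.506 0.374 0.16 ] 173.6
```

>>> {"api": "arm_command", "payload": {
  "deltas": [
    {"x":2.44,"y":-2.59,"turn":-5.3},
    {"x":2.67,"y":-2.36,"turn":-5.3},
    {"x":2.88,"y":-2.09,"turn":-5.3},
    {"x":3.06,"y":-1.83,"turn":-5.3},
    {"x":3.21,"y":-1.53,"turn":-5.3},
    {"x":3.35,"y":-1.22,"turn":-5.3},
    {"x":3.44,"y":-0.91,"turn":-5.3},
    {"x":3.51,"y":-0.59,"turn":-5.3},
    {"x":3.55,"y":-0.25,"turn":-5.3},
    {"x":3.56,"y":0.07,"turn":-5.3},
    {"x":3.53,"y":0.13,"turn":-5.3},
    {"x":3.55,"y":-0.39,"turn":-5.3}
  ]
}}

```text
validation failed for argument at $.de...
```

>>> {"api": "arm_command", "payload": {
  "deltas": [
    {"x":3.58,"y":-0.05,"turn":-5.3},
    {"x":3.56,"y":0.27,"turn":-5.3},
    {"x":3.52,"y":0.61,"turn":-5.3},
    {"x":3.45,"y":0.93,"turn":-5.3},
    {"x":3.35,"y":1.24,"turn":-5.3},
    {"x":3.22,"y":1.55,"turn":-5.3},
    {"x":3.06,"y":1.84,"turn":-5.3},
    {"x":2.16,"y":2.15,"z":0.5,"turn":-5.3},
    {"x":1.62,"y":2.31,"z":0.75,"turn":-5.3},
    {"x":1.39,"y":2.45,"z":0.75,"turn":-5.3},
    {"x":1.16,"y":2.58,"z":0.75,"turn":-5.3},
    {"x":0.92,"y":2.67,"z":0.75,"turn":-5.3}
  ]
}}

```text
validation failed for argument at $.de...
```

>>> {"api": "arm_command", "payload": {
  "deltas": [
    {"x":0.67,"y":2.74,"z":0.75,"turn":-5.3},
    {"x":0.41,"y":2.8,"z":0.75,"turn":-5.3},
    {"x":0.14,"y":2.82,"z":0.75,"turn":-5.3},
    {"x":-0.11,"y":2.82,"z":0.75,"turn":-5.3},
    {"x":-0.38,"y":2.8,"z":0.75,"turn":-5.3},
    {"x":-0.63,"y":2.75,"z":0.75,"turn":-5.3},
    {},
    {}
  ]
}}

```text
validation failed for argument at $.de...
```

Run:
```python
from h import *
s=read_state();w=snapshot("wrist");save("w1",w["img"]);print(s["time"],s["ee_pos"],head(s),s["wrist_force"],proj(w,[.506,.3735,.052]),proj(w,[.644,.242,.026]),s["joints"])
np.savez("w1.npz",**w)
```

```text
0.5 [ 0.1322326  -0.53382459  0.23870966] 13.912207380452175 [-0.61151672  0.1328499   0.40261079] [-976.188864   -759.39010412] [-748.82607278 -973.38779263] [-1.54329324e+00  3.80634826e-01  1.29745932e+00  1.05418995e-05
  1.46362264e+00 -2.15311869e-01]
```

View pics/w1.png

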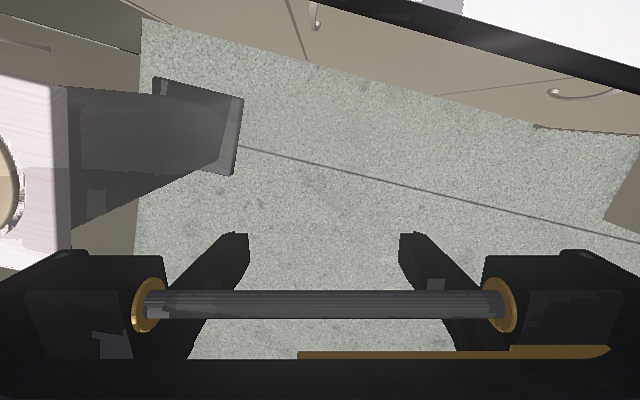

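The calls were refused, so the arm is still at the start and sees only the floor, with the fingertips at about (250,240) and (400,240). The rows may need every field, so I'll test that with a single row.

>>> {"api": "arm_command", "payload": {
  "deltas": [
    {"x":2.44,"y":-2.59,"z":0,"turn":-5.3,"jaw":1}
  ]
}}

```text
time: 0.63
ee_pos: [0.1478, -0.5058, 0.238]
tcp_rot: [3.097, 0.518, -0.001]
wrist_force: [-0.2, 0.2, -0.2]
width: 0.0881
finger_force: 0.0
```

>>> {"api": "arm_command", "payload": {
  "deltas": [
    {"x":2.67,"y":-2.36,"z":0,"turn":-5.3,"jaw":1},
    {"x":2.88,"y":-2.09,"z":0,"turn":-5.3,"jaw":1},
    {"x":3.06,"y":-1.83,"z":0,"turn":-5.3,"jaw":1},
    {"x":3.21,"y":-1.53,"z":0,"turn":-5.3,"jaw":1},
    {"x":3.35,"y":-1.22,"z":0,"turn":-5.3,"jaw":1},
    {"x":3.44,"y":-0.91,"z":0,"turn":-5.3,"jaw":1},
    {"x":3.51,"y":-0.59,"z":0,"turn":-5.3,"jaw":1},
    {"x":3.55,"y":-0.25,"z":0,"turn":-5.3,"jaw":1},
    {"x":3.56,"y":0.07,"z":0,"turn":-5.3,"jaw":1},
    {"x":3.53,"y":0.13,"z":0,"turn":-5.3,"jaw":1},
    {"x":3.55,"y":-0.39,"z":0,"turn":-5.3,"jaw":1}
  ]
}}

```text
time: 1.55
ee_pos: [0.3305, -0.1556, 0.2389]
tcp_rot: [2.445, 1.972, 0.001]
wrist_force: [0.6, -0.4, -0.3]
width: 0.0881
finger_force: 0.0
```

>>> {"api": "arm_command", "payload": {
  "deltas": [
    {"x":3.58,"y":-0.05,"z":0,"turn":-5.3,"jaw":1},
    {"x":3.56,"y":0.27,"z":0,"turn":-5.3,"jaw":1},
    {"x":3.52,"y":0.61,"z":0,"turn":-5.3,"jaw":1},
    {"x":3.45,"y":0.93,"z":0,"turn":-5.3,"jaw":1},
    {"x":3.35,"y":1.24,"z":0,"turn":-5.3,"jaw":1},
    {"x":3.22,"y":1.55,"z":0,"turn":-5.3,"jaw":1},
    {"x":3.06,"y":1.84,"z":0,"turn":-5.3,"jaw":1},
    {"x":2.16,"y":2.15,"z":0.5,"turn":-5.3,"jaw":1},
    {"x":1.62,"y":2.31,"z":0.75,"turn":-5.3,"jaw":1},
    {"x":1.39,"y":2.45,"z":0.75,"turn":-5.3,"jaw":1},
    {"x":1.16,"y":2.58,"z":0.75,"turn":-5.3,"jaw":1},
    {"x":0.92,"y":2.67,"z":0.75,"turn":-5.3,"jaw":1}
  ]
}}

```text
time: 2.55
ee_pos: [0.439, 0.2204, 0.2034]
tcp_rot: [1.038, 2.965, 0.0]
wrist_force: [0.6, 0.3, 0.2]
width: 0.088
finger_force: 0.0
```

>>> {"api": "arm_command", "payload": {
  "deltas": [
    {"x":0.67,"y":2.74,"z":0.75,"turn":-5.3,"jaw":1},
    {"x":0.41,"y":2.8,"z":0.75,"turn":-5.3,"jaw":1},
    {"x":0.14,"y":2.82,"z":0.75,"turn":-5.3,"jaw":1},
    {"x":-0.11,"y":2.82,"z":0.75,"turn":-5.3,"jaw":1},
    {"x":-0.38,"y":2.8,"z":0.75,"turn":-5.3,"jaw":1},
    {"x":-0.63,"y":2.75,"z":0.75,"turn":-5.3,"jaw":1},
    {"x":0,"y":0,"z":0,"turn":0,"jaw":1},
    {"x":0,"y":0,"z":0,"turn":0,"jaw":1}
  ]
}}

```text
time: 3.22
ee_pos: [0.5109, 0.3727, 0.1577]
tcp_rot: [-0.193, -3.134, 0.001]
wrist_force: [-1.0, 0.5, -0.2]
width: 0.0882
finger_force: 0.0
```

Run:
```python
from h import *
s=read_state();w=snapshot("wrist");save("w2",w["img"]);print(s["time"],s["ee_pos"],head(s),s["wrist_force"],proj(w,[.506,.3735,.052]),proj(w,[.644,.242,.026]),s["joints"])
np.savez("w2.npz",**w)
```

```text
3.2167 [0.51088494 0.37269392 0.15770262] 172.94586184297256 [-0.99277447  0.48385319 -0.18511138] [323.38110636 190.02975893] [229.07225213 306.20472986] [ 4.43385180e-01  5.87537168e-01  1.17929360e+00 -5.45457936e-05
  1.37624013e+00 -1.00428314e+00]
```

View pics/w2.png

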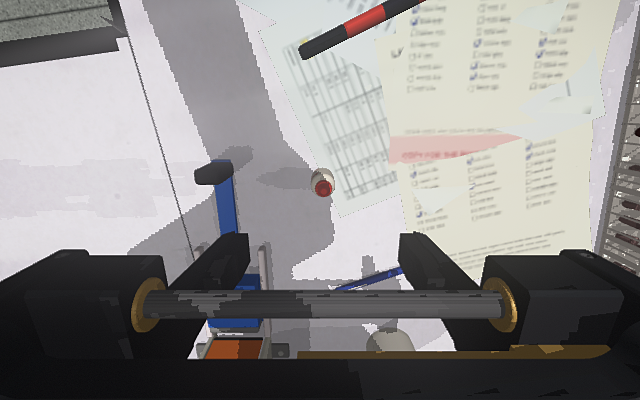

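The wrist view shows the red cap at (323,186), near the predicted (323,190). The handle is at (213,172), and the pocket is hidden behind the gripper. Next I'll look from above the pocket.

Run:
```python
from h import *
plan([(.644,.242,.16)],173.4,6)
```

```text
[{x: -2.47, y: -1.87, z: -0.03, turn: -0.09}, {x: -2.47, y: -1.88, z: -0.02, turn: -0.09}, {x: -2.47, y: -1.88, z: -0.03, turn: -0.08}, {x: -2.46, y: -1.89, z: -0.03, turn: -0.09}, {x: -2.46, y: -1.89, z: -0.02, turn: -0.09}, {x: -2.45, y: -1.89, z: -0.03, turn: -0.09}]
end [0.6439 0.242  0.16  ] 173.4
```

>>> {"api": "arm_command", "payload": {
  "deltas": [
    {"x":-2.47,"y":-1.88,"z":0,"turn":-0.1,"jaw":1},
    {"x":-2.47,"y":-1.88,"z":0,"turn":-0.1,"jaw":1},
    {"x":-2.47,"y":-1.88,"z":0,"turn":-0.1,"jaw":1},
    {"x":-2.47,"y":-1.88,"z":0,"turn":-0.1,"jaw":1},
    {"x":-2.47,"y":-1.88,"z":0,"turn":-0.1,"jaw":1},
    {"x":-2.47,"y":-1.88,"z":0,"turn":0,"jaw":1},
    {"x":0,"y":0,"z":0,"turn":0,"jaw":1},
    {"x":0,"y":0,"z":0,"turn":0,"jaw":1},
    {"x":0,"y":0,"z":0,"turn":0,"jaw":1}
  ]
}}

```text
time: 4.02
ee_pos: [0.6441, 0.2421, 0.1593]
tcp_rot: [-0.182, -3.136, -0.0]
wrist_force: [-0.2, -0.5, 0.2]
width: 0.0878
finger_force: 0.0
```

Run:
```python
from h import *
s=read_state();w=snapshot("wrist");save("w3",w["img"],(180,0,500,240),2.5);print(s["time"],s["ee_pos"],head(s),s["wrist_force"],s["joint_velocities"].round(4))
np.savez("w3.npz",**w)
w2=dict(np.load("w2.npz"))
a=blob(w2["img"],(305,165,345,205),0,9)[:2];b=blob(w["img"],(420,0,520,80),0,9)[:2];print(a,b,tri(w2,a[0],w,b[0]))
```

```text
4.0167 [0.64410556 0.24214281 0.15928713] 173.34402136231878 [-0.24320051 -0.46017378  0.24488054] [ 0.0241 -0.003   0.0035 -0.0002  0.0006 -0.0024]
(array([323.0326087 , 188.54347826]), array([ 10,  16,  17,  16, 184], dtype=int32)) (array([463.866171  ,  11.15613383]), array([ 33,   2,  21,  23, 269], dtype=int32)) [0.50515447 0.37295824 0.04867298]
```

View pics/w3.png

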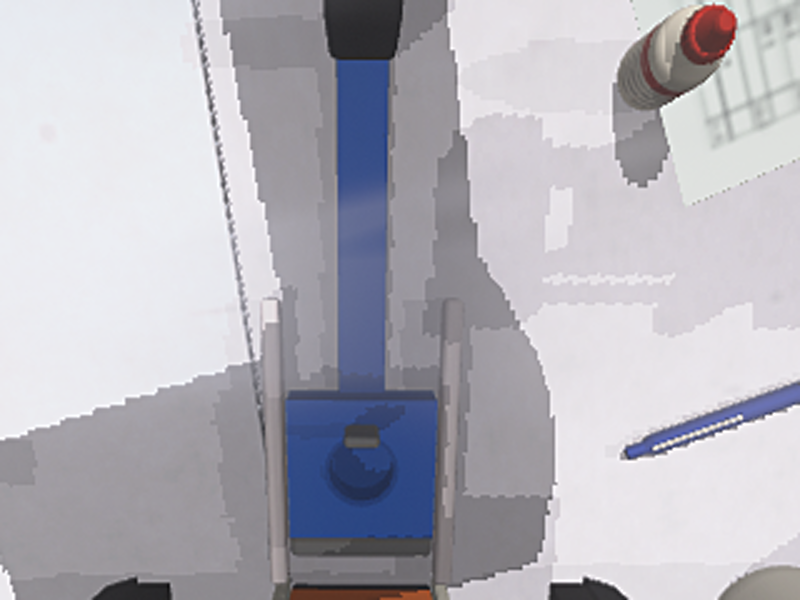

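The view shows the shuttle clearly. In full-image pixels, the pocket is at about (324.5,186.8). The body's top corners are near (295,160), (354,160), (355,215) and (296,215). The tongue's centre line is at u≈324.7 and the red cap at (464,13). Next I'll fit the shuttle pose with sub-pixel edges.

Run:
```python
from h import *
from scipy.optimize import least_squares
w=dict(np.load("w3.npz")); im=w["img"].astype(int)
print("col 308 rows150-230",[tuple(im[r,308]) for r in range(152,170)],"\nfront",[tuple(im[r,308]) for r in range(208,226)])
for r in (40,100,140,175,205):
    m=(im[r,:,2]-im[r,:,0]>45); c=np.flatnonzero(m[280:370])+280; print(r,c.min(),c.max(),(c.min()+c.max())/2)
def rect(cols,):
    pass
# pocket: dark rim fit
g=cv2.cvtColor(w["img"],cv2.COLOR_RGB2GRAY)
print(g[182:204:1,312:338:2])
```

```text
col 308 rows150-230 [(np.int64(133), np.int64(131), np.int64(140)), (np.int64(132), np.int64(130), np.int64(138)), (np.int64(134), np.int64(132), np.int64(138)), (np.int64(128), np.int64(125), np.int64(130)), (np.int64(80), np.int64(86), np.int64(107)), (np.int64(69), np.int64(74), np.int64(99)), (np.int64(67), np.int64(73), np.int64(97)), (np.int64(66), np.int64(71), np.int64(92)), (np.int64(69), np.int64(87), np.int64(139)), (np.int64(68), np.int64(87), np.int64(139)), (np.int64(66), np.int64(84), np.int64(137)), (np.int64(63), np.int64(82), np.int64(136)), (np.int64(63), np.int64(82), np.int64(136)), (np.int64(60), np.int64(80), np.int64(135)), (np.int64(60), np.int64(80), np.int64(136)), (np.int64(59), np.int64(79), np.int64(135)), (np.int64(57), np.int64(78), np.int64(134)), (np.int64(56), np.int64(78), np.int64(136))] 
front [(np.int64(44), np.int64(72), np.int64(132)), (np.int64(43), np.int64(71), np.int64(132)), (np.int64(44), np.int64(72), np.int64(132)), (np.int64(43), np.int64(71), np.int64(131)), (np.int64(45), np.int64(73), np.int64(133)), (np.int64(44), np.int64(73), np
[... 865 characters left out ...]
56 56 55 69 68 66 67 69 49]
 [51 56 56 55 57 55 56 57 55 67 56 57 48]
 [51 53 56 56 55 55 56 55 54 56 55 55 49]
 [51 51 56 57 56 55 54 55 56 55 55 47 49]
 [51 51 57 55 55 55 54 55 55 55 57 47 50]
 [56 51 51 56 55 55 56 55 55 56 48 46 57]
 [62 51 46 51 56 55 54 56 55 51 47 48 61]
 [61 49 51 47 49 54 56 55 53 47 47 46 60]
 [62 56 50 46 46 48 48 47 47 48 47 52 60]
 [66 61 49 50 47 47 48 47 46 47 46 60 63]
 [72 61 54 49 46 48 47 47 46 47 52 61 70]
 [70 62 61 52 48 47 48 47 46 45 60 60 69]
 [70 71 60 58 53 48 45 45 52 59 59 69 69]
 [71 71 68 59 60 57 57 60 61 60 63 70 70]
 [71 69 70 67 58 60 59 60 58 64 69 69 68]
 [71 70 70 71 67 64 60 63 69 70 69 70 69]
 [70 71 70 70 70 70 69 70 69 69 69 69 69]]
```

Run:
```python
from h import *
w=dict(np.load("w3.npz"))
r=onz(w,(324.5,159.5),.026);f=onz(w,(324.4,214.5),.026);print(r,f,np.linalg.norm(f-r))
print("width",np.linalg.norm(onz(w,(294.5,175),.026)-onz(w,(354.5,175),.026)))
t1=onz(w,(324.5,40),.006);t2=onz(w,(324.5,140),.006);print(t1,t2,np.degrees(np.arctan2(*(t2-t1)[1::-1])))
p=r+(f-r)*3/7;print("pocket",p,"heading",np.degrees(np.arctan2(*(f-r)[1::-1])), "rim pix",onz(w,(324.6,186.8),.026), "rear bottom",onz(w,(324.5,155.5),0))
h=onz(w,(326,22.5),.046);print("handle front? ",h,np.linalg.norm(h[:2]-p[:2]))
t=snapshot("top");print("flap/bay in top: handle",onz(t,(287,250.8),.046))
g=cv2.cvtColor(w["img"],cv2.COLOR_RGB2GRAY)
```

```text
[0.61529831 0.24699642 0.026     ] [0.67483073 0.24001231 0.026     ] 0.05994069471810658
width 0.062126939362060506
[0.50343279 0.26000119 0.006     ] [0.59794198 0.24908679 0.006     ] -6.587628850958317
pocket [0.6408122  0.24400323 0.026     ] heading -6.691134869725185 rim pix [0.64394729 0.24379351 0.026     ] rear bottom [0.61538031 0.24709871 0.        ]
handle front?  [0.49934678 0.26154266 0.046     ] 0.14254857915573177
flap/bay in top: handle [0.48025153 0.26033101 0.046     ]
```

>>> {"api": "arm_command", "payload": {
  "deltas": [
    {"x":2.56,"y":1.9,"z":0,"turn":0,"jaw":1},
    {"x":2.56,"y":1.9,"z":0,"turn":0,"jaw":1},
    {"x":2.56,"y":1.9,"z":0,"turn":0,"jaw":1},
    {"x":2.56,"y":1.9,"z":0,"turn":0,"jaw":1},
    {"x":2.56,"y":1.9,"z":0,"turn":0,"jaw":1},
    {"x":2.54,"y":1.89,"z":0,"turn":0,"jaw":1},
    {"x":0,"y":0,"z":1.5,"turn":0,"jaw":1},
    {"x":0,"y":0,"z":3,"turn":0,"jaw":1},
    {"x":0,"y":0,"z":3,"turn":0,"jaw":1},
    {"x":0,"y":0,"z":0,"turn":0,"jaw":1},
    {"x":0,"y":0,"z":0,"turn":0,"jaw":1}
  ]
}}

```text
time: 5.03
ee_pos: [0.5044, 0.3735, 0.0836]
tcp_rot: [-0.179, -3.134, 0.002]
wrist_force: [0.8, 0.2, 0.5]
width: 0.0883
finger_force: 0.0
```

Run:
```python
from h import *
s=read_state();w=snapshot("wrist");np.savez("w4.npz",**w)
print(s["time"],s["ee_pos"],head(s),s["wrist_force"])
b=blob(w["img"],(260,80,400,260),0,9)[:2];print(b,[onz(w,b[0],z) for z in(.050,.052,.055)])
save("w4",w["img"],(200,60,450,260),3)
w2=dict(np.load("w2.npz"));print(onz(w2,(323.03,188.54),.051)); print(tri(w2,(323.03,188.54),w,b[0]))
```

```text
5.0333 [0.50438278 0.37346653 0.08358781] 173.46289725383605 [0.80253756 0.16023755 0.54848717]
(array([322.59428571, 225.06571429]), array([ 52, 135,  23,  21, 350], dtype=int32)) [array([0.5042195 , 0.37317934, 0.05      ]), array([0.50336293, 0.37328576, 0.052     ]), array([0.50207807, 0.37344539, 0.055     ])]
[0.50478265 0.37331349 0.051     ]
[0.50662182 0.37297668 0.044415  ]
```

View pics/w4.png

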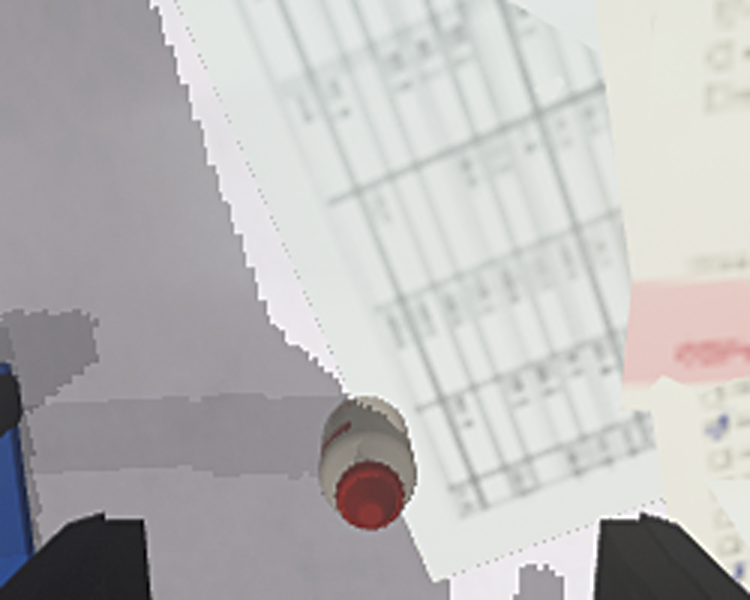

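The bottle is centred between the open fingers, with its cap at (322.6,225), which puts it at about (0.504,0.373). I'll descend and grip.

>>> {"api": "arm_command", "payload": {
  "deltas": [
    {"x":0,"y":0,"z":2,"turn":0,"jaw":1},
    {"x":0,"y":0,"z":2,"turn":0,"jaw":1},
    {"x":0,"y":0,"z":1.4,"turn":0,"jaw":1},
    {"x":0,"y":0,"z":0.45,"turn":0,"jaw":1},
    {"x":0,"y":0,"z":0,"turn":0,"jaw":0},
    {"x":0,"y":0,"z":0,"turn":0,"jaw":-0.6},
    {"x":0,"y":0,"z":0,"turn":0,"jaw":-0.6},
    {"x":0,"y":0,"z":0,"turn":0,"jaw":-0.6},
    {"x":0,"y":0,"z":0,"turn":0,"jaw":-0.6},
    {"x":0,"y":0,"z":0,"turn":0,"jaw":-0.6},
    {"x":0,"y":0,"z":0,"turn":0,"jaw":-0.6}
  ],
  "grip_force": 10
}}

```text
time: 6.0
ee_pos: [0.5055, 0.3732, 0.0255]
tcp_rot: [0.181, 3.136, 0.0]
wrist_force: [0.7, 1.0, -0.4]
width: 0.0435
finger_force: 0.0
```

>>> {"api": "arm_command", "payload": {
  "deltas": [
    {"x":0,"y":0,"z":0,"turn":0,"jaw":-0.7},
    {"x":0,"y":0,"z":0,"turn":0,"jaw":-0.8},
    {"x":0,"y":0,"z":0,"turn":0,"jaw":-0.8},
    {"x":0,"y":0,"z":0,"turn":0,"jaw":-0.8},
    {"x":0,"y":0,"z":0,"turn":0,"jaw":-0.8},
    {"x":0,"y":0,"z":0,"turn":0,"jaw":-0.8}
  ]
}}

```text
time: 6.5
ee_pos: [0.5054, 0.3731, 0.0252]
tcp_rot: [-0.181, -3.136, 0.0]
wrist_force: [-0.7, 0.3, -0.9]
width: 0.0244
finger_force: 10.0
```

```bash
cat >> h.py <<'E'
def warp(w,z,c,hd,half=25,k=4):  # plane z image, k px/mm, up=shuttle +x, right = shuttle -y, centred at c
    a=np.radians(hd); ex=np.array([np.cos(a),np.sin(a),0]); ey=np.array([-np.sin(a),np.cos(a),0])
    S=[(-half,-half),(half,-half),(half,half),(-half,half)]
    src=np.float32([proj(w,np.array([c[0],c[1],z])+(ex*u+ey*v)/1000) for u,v in S])
    dst=np.float32([((half-v)*k,(half-u)*k) for u,v in S])
    return cv2.warpPerspective(w["img"],cv2.getPerspectiveTransform(src,dst),(2*half*k,2*half*k),flags=cv2.INTER_LINEAR)
E
python3 - <<'E'
from h import *
w=dict(np.load("w3.npz")); W=warp(w,.026,(.6446,.2437),-6.6,25,4)
np.save("W.npy",W); g=cv2.cvtColor(W,cv2.COLOR_RGB2GRAY)
cv2.imwrite("pics/warp.png",cv2.resize(W,None,fx=3,fy=3)[:,:,::-1])
c=cv2.HoughCircles(cv2.medianBlur(g,5),cv2.HOUGH_GRADIENT,1,20,param1=30,param2=12,minRadius=48,maxRadius=66); 
print([( (25-q[1]/4).round(2),(25-q[0]/4).round(2),q[2]/4) for q in c[0][:4]])
# lower arc (front half): outward radial profile
for a in range(-100,101,20):
    r=np.arange(9,19,.5); x=100-np.sin(np.radians(a))*r*4; y=100-np.cos(np.radians(a))*r*4
    print(a,cv2.remap(g,np.float32([x]),np.float32([y]),1)[0].tolist())
E
```

```text
Traceback (most recent call last):
TypeError: 'NoneType' object is not subscriptable
```

View pics/warp.png

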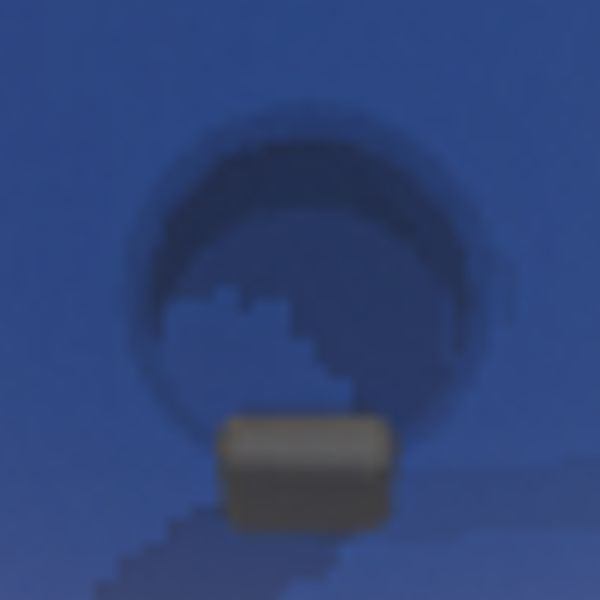

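The rectified pocket (12 px/mm, centre 300,300) shows a chamfered circle centred near (312,287). That puts the pocket at about (0.6453,0.2428). I'll lift the bottle and carry it above.

>>> {"api": "arm_command", "payload": {
  "deltas": [
    {"x":0,"y":0,"z":-1.5,"turn":0,"jaw":-0.8},
    {"x":0,"y":0,"z":-2.5,"turn":0,"jaw":-0.8},
    {"x":0,"y":0,"z":-2,"turn":0,"jaw":-0.8},
    {"x":-1.3,"y":-0.95,"z":0,"turn":0,"jaw":-0.8},
    {"x":-2.57,"y":-1.89,"z":0,"turn":0,"jaw":-0.8},
    {"x":-2.57,"y":-1.89,"z":0,"turn":0,"jaw":-0.8},
    {"x":-2.57,"y":-1.89,"z":0,"turn":0,"jaw":-0.8},
    {"x":-2.57,"y":-1.89,"z":0,"turn":0,"jaw":-0.8},
    {"x":-2.57,"y":-1.89,"z":0,"turn":0,"jaw":-0.8},
    {"x":-1.28,"y":-0.93,"z":0,"turn":0,"jaw":-0.8},
    {"x":0,"y":0,"z":0,"turn":0,"jaw":-0.8},
    {"x":0,"y":0,"z":0,"turn":0,"jaw":-0.8}
  ]
}}

```text
time: 7.5
ee_pos: [0.6455, 0.2425, 0.0843]
tcp_rot: [-0.182, -3.135, 0.0]
wrist_force: [-0.0, 0.6, 0.1]
width: 0.024
finger_force: 10.0
```

Run:
```python
from h import *
s=read_state();w=snapshot("wrist");np.savez("w5.npz",**w)
print(s["time"],s["ee_pos"],head(s),s["wrist_force"],s["width"],s["finger_force"])
b=blob(w["img"],(260,80,400,320),0,9)[:2];print(b)
T=Ro.from_rotvec(s["tcp_rot"]).as_matrix()
for z in(.044,.049,.052): print(z,(T.T@(onz(w,b[0],s["ee_pos"][2]-.025+z)-s["ee_pos"]))*1000)
print("proj pocket",proj(w,[.6453,.2428,.026]))
save("w5",w["img"],(200,60,450,260),3)
```

```text
7.5 [0.64549419 0.24245075 0.08425522] 173.34207198549524 [-0.03918923  0.59923346  0.1444714 ] 0.024041060541358784 9.957482495668728
(array([325.03094059, 268.7549505 ]), array([ 49, 172,  33,  34, 808], dtype=int32))
0.044 [ -1.9479295    1.13207358 -19.00324217]
0.049 [  1.20010929   1.09724052 -23.99828381]
0.052 [  3.08893256   1.07634069 -26.99530879]
proj pocket [323.44847218 212.45764571]
```

View pics/w5.png

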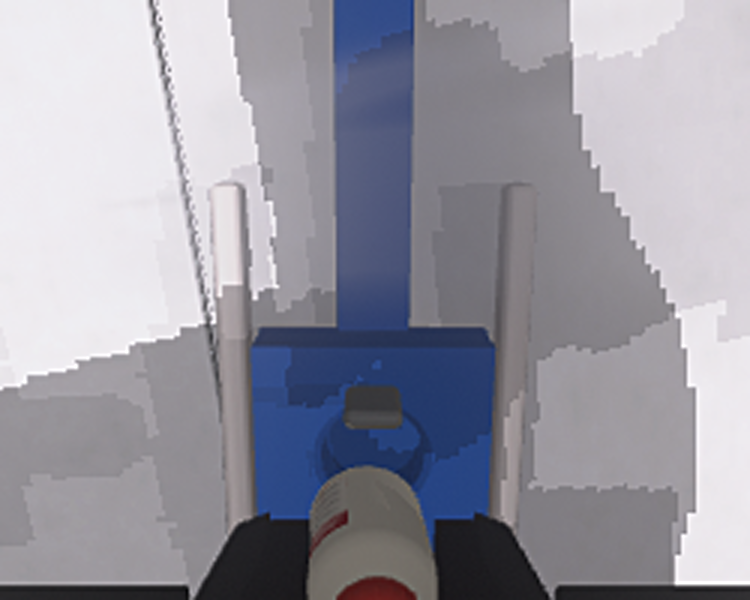

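Looking past the bottle, the pocket's centre column (373 in the crop) matches the bottle's (372.5), so y is aligned. The shuttle's rear top edge is at crop row 343. I'll compute the x offset from that.

Run:
```python
from h import *
w=dict(np.load("w5.npz")); im=w["img"].astype(int)
for c in (295,345): print([im[r,c].tolist() for r in range(166,180)])
for r in(173.5,174.,174.5): print(r,onz(w,(324.3,r),.026))
print("rear bottom",onz(w,(324.3,169),0.0))
for zz in (.0465,.0487,.05):
  for f,p in(("w2",(323.03,188.54)),("w3",(463.87,11.16)),("w4",(322.59,225.07))): print(zz,f,onz(dict(np.load(f+".npz")),p,zz)[:2])
```

```text
[[130, 127, 132], [133, 131, 135], [128, 124, 126], [59, 65, 92], [49, 58, 88], [50, 59, 89], [50, 59, 88], [49, 58, 88], [49, 57, 84], [50, 66, 110], [55, 80, 142], [54, 79, 140], [54, 78, 139], [53, 78, 138]]
[[128, 125, 132], [129, 125, 132], [139, 134, 138], [53, 59, 86], [37, 49, 83], [41, 52, 84], [40, 52, 84], [39, 52, 83], [39, 50, 82], [37, 52, 87], [40, 60, 110], [41, 61, 110], [41, 60, 109], [40, 60, 109]]
173.5 [0.61416146 0.24708112 0.026     ]
174.0 [0.61454514 0.2470367  0.026     ]
174.5 [0.61492924 0.24699224 0.026     ]
rear bottom [0.61610838 0.24693956 0.        ]
0.0465 w2 [0.50604656 0.37314791]
0.0465 w3 [0.50438378 0.37368172]
0.0465 w4 [0.50572147 0.37298967]
0.0487 w2 [0.50542865 0.37322886]
0.0487 w3 [0.50491655 0.37263974]
0.0487 w4 [0.5047792  0.37310677]
0.05 w2 [0.50506352 0.3732767 ]
0.05 w3 [0.50523137 0.37202403]
0.05 w4 [0.50422241 0.37317597]
```

>>> {"api": "arm_command", "payload": {
  "deltas": [
    {"x":-0.03,"y":0,"z":1.5,"turn":0,"jaw":-0.8},
    {"x":0,"y":0,"z":1,"turn":0,"jaw":-0.8},
    {"x":0,"y":0,"z":0.5,"turn":0,"jaw":-0.8},
    {"x":0,"y":0,"z":0.3,"turn":0,"jaw":-0.8},
    {"x":0,"y":0,"z":0.3,"turn":0,"jaw":-0.8},
    {"x":0,"y":0,"z":0.3,"turn":0,"jaw":-0.8},
    {"x":0,"y":0,"z":0.2,"turn":0,"jaw":-0.8},
    {"x":0,"y":0,"z":0,"turn":0,"jaw":-0.8}
  ]
}}

```text
time: 8.22
ee_pos: [0.6459, 0.243, 0.0441]
tcp_rot: [-0.18, -3.136, -0.0]
wrist_force: [-0.5, 0.9, -0.9]
width: 0.0239
finger_force: 9.9
```

>>> {"api": "arm_command", "payload": {
  "deltas": [
    {"x":0,"y":0,"z":0.3,"turn":0,"jaw":-0.8},
    {"x":0,"y":0,"z":0.3,"turn":0,"jaw":-0.8},
    {"x":0,"y":0,"z":0.3,"turn":0,"jaw":-0.8},
    {"x":0,"y":0,"z":0.3,"turn":0,"jaw":-0.8},
    {"x":0,"y":0,"z":0.15,"turn":0,"jaw":-0.8},
    {"x":0,"y":0,"z":0,"turn":0,"jaw":-0.8},
    {"x":0,"y":0,"z":0,"turn":0,"jaw":-0.8}
  ]
}}

```text
time: 8.8
ee_pos: [0.646, 0.2428, 0.0306]
tcp_rot: [-0.181, -3.136, 0.0]
wrist_force: [0.0, 1.4, -1.1]
width: 0.0243
finger_force: 9.9
```

>>> {"api": "arm_command", "payload": {
  "deltas": [
    {"x":0,"y":0,"z":0,"turn":0,"jaw":-0.4},
    {"x":0,"y":0,"z":0,"turn":0,"jaw":0},
    {"x":0,"y":0,"z":0,"turn":0,"jaw":0},
    {"x":0,"y":0,"z":0,"turn":0,"jaw":0},
    {"x":0,"y":0,"z":0,"turn":0,"jaw":0},
    {"x":0,"y":0,"z":-0.5,"turn":0,"jaw":0},
    {"x":0,"y":0,"z":-2,"turn":0,"jaw":0},
    {"x":0,"y":0,"z":-3,"turn":0,"jaw":0},
    {"x":0,"y":0,"z":-3,"turn":0,"jaw":0},
    {"x":0,"y":0,"z":-1.5,"turn":0,"jaw":0},
    {"x":0,"y":0,"z":0,"turn":0,"jaw":-0.3}
  ]
}}

```text
time: 9.72
ee_pos: [0.6475, 0.2432, 0.1355]
tcp_rot: [0.18, 3.129, 0.003]
wrist_force: [0.3, 0.4, 0.5]
width: 0.0392
finger_force: 0.0
```

Run:
```python
from h import *
s=read_state();w=snapshot("wrist");np.savez("w6.npz",**w);t=snapshot("top")
print(s["time"],s["ee_pos"],head(s),s["wrist_force"],s["width"])
b=blob(w["img"],(260,80,400,320),0,9)[:2];print(b,onz(w,b[0],.0537))
save("w6",w["img"],(200,0,450,260),2.3)
```

```text
9.7167 [0.64748676 0.24321032 0.13553413] 173.41952372362476 [0.29802044 0.38372837 0.45959138] 0.039204247758644124
(array([311.61386139, 254.64653465]), array([  29,  162,   64,   30, 1010], dtype=int32)) [0.69729654 0.22694582 0.0537    ]
```

View pics/w6.png

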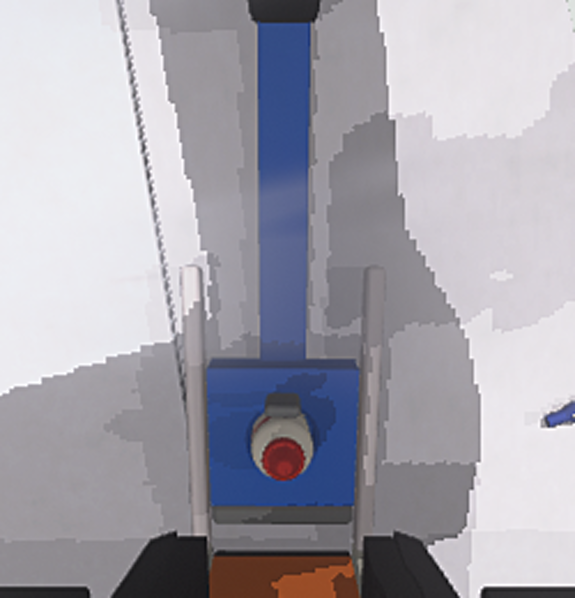

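The bottle stands in the pocket, with its cap at crop (284,460), centred ahead of the grey rest. The shuttle is still outside the flap. I'll move behind the handle with the fingers closed.

>>> {"api": "arm_command", "payload": {
  "deltas": [
    {"x":2,"y":0,"z":0,"turn":0,"jaw":-1},
    {"x":3.4,"y":0,"z":0,"turn":0,"jaw":-1},
    {"x":3.4,"y":0,"z":0,"turn":0,"jaw":-1},
    {"x":3.4,"y":0,"z":0,"turn":0,"jaw":-1},
    {"x":3.4,"y":0,"z":0,"turn":0,"jaw":-1},
    {"x":3.4,"y":0,"z":0,"turn":0,"jaw":-1},
    {"x":2.0,"y":0,"z":0,"turn":0,"jaw":-1},
    {"x":0,"y":0,"z":0,"turn":0,"jaw":-1},
    {"x":0,"y":0,"z":0,"turn":0,"jaw":-1}
  ],
  "grip_force": 5
}}

```text
time: 10.57
ee_pos: [0.4366, 0.267, 0.13]
tcp_rot: [-0.179, -3.135, 0.001]
wrist_force: [1.3, -0.0, -0.1]
width: 0.0006
finger_force: 0.0
```

Run:
```python
from h import *
s=read_state();w=snapshot("wrist")
print(s["time"],s["ee_pos"],head(s),s["wrist_force"],s["width"])
im=w["img"].astype(int)
hp=np.array([.4734,.2634]); 
print("pred handle rear top L/R",[proj(w,[hp[0]+y*.115,hp[1]+y*.9934,.046]).round(1).tolist() for y in(.013,-.013)],"front top",proj(w,[hp[0]+.0159,hp[1]-.0018,.046]))
h=im[:,:,:].sum(2)
c=int(proj(w,[*hp,.046])[0]); print([(r,im[r,c].tolist()) for r in range(150,250,4)])
for r in (175,185,195,205): print(r,[im[r,k].sum() for k in range(c-40,c+41,4)])
```

```text
10.5667 [0.43657559 0.26696997 0.12996901] 173.46436547156216 [ 1.30216313 -0.04512119 -0.10635145] 0.0005968382900820793
pred handle rear top L/R [[338.0, 240.5], [309.7, 240.5]] front top [323.85588895 256.01378836]
[(150, [167, 163, 169]), (154, [165, 161, 167]), (158, [163, 159, 165]), (162, [164, 159, 165]), (166, [161, 157, 162]), (170, [162, 158, 164]), (174, [162, 158, 163]), (178, [160, 155, 162]), (182, [160, 155, 160]), (186, [158, 154, 158]), (190, [160, 155, 160]), (194, [159, 155, 162]), (198, [161, 156, 161]), (202, [160, 157, 161]), (206, [161, 158, 163]), (210, [160, 156, 161]), (214, [161, 157, 163]), (218, [131, 128, 134]), (222, [49, 66, 115]), (226, [46, 44, 46]), (230, [44, 42, 44]), (234, [43, 42, 44]), (238, [42, 40, 42]), (242, [41, 40, 42]), (246, [41, 40, 42])]
175 [np.int64(477), np.int64(482), np.int64(480), np.int64(479), np.int64(476), np.int64(478), np.int64(477), np.int64(478), np.int64(475), np.int64(484), np.int64(482), np.int64(484), np.int64(483), np.int64(482), np.int64(485), np.int64(489), np.int64(723), np.int64(701), np.int64(699), np.int64(70
[... 278 characters left out ...]
 np.int64(707), np.int64(701), np.int64(706), np.int64(702)]
195 [np.int64(482), np.int64(479), np.int64(484), np.int64(479), np.int64(480), np.int64(477), np.int64(483), np.int64(478), np.int64(478), np.int64(471), np.int64(478), np.int64(480), np.int64(476), np.int64(479), np.int64(479), np.int64(480), np.int64(486), np.int64(720), np.int64(705), np.int64(701), np.int64(708)]
205 [np.int64(480), np.int64(478), np.int64(477), np.int64(483), np.int64(478), np.int64(478), np.int64(481), np.int64(476), np.int64(475), np.int64(477), np.int64(483), np.int64(477), np.int64(475), np.int64(479), np.int64(475), np.int64(476), np.int64(473), np.int64(731), np.int64(703), np.int64(707), np.int64(705)]
```

>>> {"api": "arm_command", "payload": {
  "deltas": [
    {"x":0,"y":0.03,"z":3,"turn":0,"jaw":-1},
    {"x":0,"y":0,"z":3,"turn":0,"jaw":-1},
    {"x":0,"y":0,"z":3,"turn":0,"jaw":-1},
    {"x":0,"y":0,"z":2,"turn":0,"jaw":-1},
    {"x":-0.4,"y":0,"z":0.6,"turn":0,"jaw":-1},
    {"x":-0.5,"y":0,"z":0,"turn":0,"jaw":-1},
    {"x":-0.4,"y":0,"z":0,"turn":0,"jaw":-1},
    {"x":-0.3,"y":0,"z":0,"turn":0,"jaw":-1},
    {"x":-0.2,"y":0,"z":0,"turn":0,"jaw":-1},
    {"x":-0.2,"y":0,"z":0,"turn":0,"jaw":-1},
    {"x":-0.2,"y":0,"z":0,"turn":0,"jaw":-1},
    {"x":-0.2,"y":0,"z":0,"turn":0,"jaw":-1}
  ]
}}

```text
time: 11.62
ee_pos: [0.4616, 0.2645, 0.0152]
tcp_rot: [0.18, 3.136, 0.0]
wrist_force: [0.9, -0.2, -0.5]
width: 0.0007
finger_force: 0.0
```

>>> {"api": "arm_command", "payload": {
  "deltas": [
    {"x":-0.2,"y":0,"z":0,"turn":0,"jaw":-1},
    {"x":-0.2,"y":0,"z":0,"turn":0,"jaw":-1},
    {"x":-0.2,"y":0,"z":0,"turn":0,"jaw":-1},
    {"x":-0.2,"y":0,"z":0,"turn":0,"jaw":-1},
    {"x":-0.2,"y":0,"z":0,"turn":0,"jaw":-1},
    {"x":-0.2,"y":0,"z":0,"turn":0,"jaw":-1},
    {"x":-0.3,"y":0,"z":0,"turn":0,"jaw":-1},
    {"x":-0.3,"y":0,"z":0,"turn":0,"jaw":-1},
    {"x":-0.3,"y":0,"z":0,"turn":0,"jaw":-1},
    {"x":-0.3,"y":0,"z":0,"turn":0,"jaw":-1}
  ]
}}

```text
time: 12.45
ee_pos: [0.4854, 0.2617, 0.0148]
tcp_rot: [-0.181, -3.136, -0.0]
wrist_force: [-3.8, 0.6, 3.5]
width: 0.0004
finger_force: 2.2
```

```bash
cat > chk.py <<'E'
from h import *
s=read_state();t=snapshot("top");a=np.radians(173.4)
print(s["time"],s["ee_pos"],head(s),"F along push",-(s["wrist_force"]@[np.cos(a),np.sin(a),0]).round(2),s["wrist_force"])
for n,(hl,hh,sv,v) in dict(blue=(100,125,110,50),red=(0,9,120,60)).items():
    try:
        b=blob(t["img"],(265,140,320,262) if n=="blue" else (270,100,320,215),hl,hh,sv,v); print(n,b[0].round(2),b[1])
    except Exception as e: print(n,"none")
E
python3 chk.py
python3 - <<'E'
from h import *
t=snapshot("top")
print("cap at pocket expected px",proj(t,[.645,.2435,.057]))
E
```

```text
12.45 [0.48544742 0.26170231 0.01477167] 173.40953229916113 F along push -3.86 [-3.81825505  0.5817189   3.53552454]
blue [295.08 177.47] [ 16  11  31  71 962]
red [295.16 163.59] [22 61  7  7 37]
cap at pocket expected px [294.12574923 173.27996731]
```

>>> {"api": "arm_command", "payload": {
  "deltas": [
    {"x":-0.3,"y":0,"z":0,"turn":0,"jaw":-1},
    {"x":-0.3,"y":0,"z":0,"turn":0,"jaw":-1},
    {"x":-0.3,"y":0,"z":0,"turn":0,"jaw":-1},
    {"x":-0.3,"y":0,"z":0,"turn":0,"jaw":-1},
    {"x":-0.3,"y":0,"z":0,"turn":0,"jaw":-1},
    {"x":-0.3,"y":0,"z":0,"turn":0,"jaw":-1},
    {"x":-0.3,"y":0,"z":0,"turn":0,"jaw":-1},
    {"x":-0.3,"y":0,"z":0,"turn":0,"jaw":-1},
    {"x":-0.3,"y":0,"z":0,"turn":0,"jaw":-1},
    {"x":-0.3,"y":0,"z":0,"turn":0,"jaw":-1},
    {"x":-0.3,"y":0,"z":0,"turn":0,"jaw":-1},
    {"x":-0.3,"y":0,"z":0,"turn":0,"jaw":-1}
  ]
}}

```text
time: 13.55
ee_pos: [0.5212, 0.2576, 0.0147]
tcp_rot: [0.181, 3.136, 0.0]
wrist_force: [-1.4, 0.0, 0.0]
width: 0.0002
finger_force: 0.7
```

```bash
python3 chk.py
```

```text
13.55 [0.52119404 0.25755622 0.01473948] 173.41218427341963 F along push -1.42 [-1.4302467   0.03527553  0.01773943]
blue [296.25 166.95] [ 18   5  30  56 680]
red [296.81 147.81] [24 46  7  5 27]
```

>>> {"api": "arm_command", "payload": {
  "deltas": [
    {"x":-0.3,"y":0,"z":0,"turn":0,"jaw":-1},
    {"x":-0.3,"y":0,"z":0,"turn":0,"jaw":-1},
    {"x":-0.3,"y":0,"z":0,"turn":0,"jaw":-1},
    {"x":-0.3,"y":0,"z":0,"turn":0,"jaw":-1},
    {"x":-0.3,"y":0,"z":0,"turn":0,"jaw":-1},
    {"x":-0.3,"y":0,"z":0,"turn":0,"jaw":-1},
    {"x":-0.3,"y":0,"z":0,"turn":0,"jaw":-1},
    {"x":-0.3,"y":0,"z":0,"turn":0,"jaw":-1},
    {"x":-0.3,"y":0,"z":0,"turn":0,"jaw":-1},
    {"x":-0.3,"y":0,"z":0,"turn":0,"jaw":-1},
    {"x":-0.3,"y":0,"z":0,"turn":0,"jaw":-1},
    {"x":-0.3,"y":0,"z":0,"turn":0,"jaw":-1}
  ]
}}

```text
time: 14.6
ee_pos: [0.5569, 0.2535, 0.0148]
tcp_rot: [-0.181, -3.136, -0.0]
wrist_force: [-3.7, 0.7, 1.1]
width: 0.0004
finger_force: 1.8
```

>>> {"api": "arm_command", "payload": {
  "deltas": [
    {"x":-0.3,"y":0,"z":0,"turn":0,"jaw":-1},
    {"x":-0.3,"y":0,"z":0,"turn":0,"jaw":-1},
    {"x":-0.3,"y":0,"z":0,"turn":0,"jaw":-1},
    {"x":-0.3,"y":0,"z":0,"turn":0,"jaw":-1},
    {"x":-0.3,"y":0,"z":0,"turn":0,"jaw":-1},
    {"x":-0.3,"y":0,"z":0,"turn":0,"jaw":-1},
    {"x":-0.3,"y":0,"z":0,"turn":0,"jaw":-1},
    {"x":-0.3,"y":0,"z":0,"turn":0,"jaw":-1},
    {"x":-0.3,"y":0,"z":0,"turn":0,"jaw":-1}
  ]
}}

```text
time: 15.35
ee_pos: [0.5837, 0.2504, 0.0148]
tcp_rot: [-0.18, -3.136, -0.0]
wrist_force: [-4.2, 0.8, 3.5]
width: 0.0005
finger_force: 2.1
```

```bash
python3 chk.py
python3 - <<'E'
from h import *
s=read_state();t=snapshot("top");p=s["ee_pos"]
im=t["img"]; h=cv2.cvtColor(im[40:150,270:330],cv2.COLOR_RGB2HSV)
m=cv2.inRange(h,(0,40,50),(12,255,255)); ys,xs=np.nonzero(m); print(sorted(set(ys+40)),len(ys))
for dd in(.18,.185):print(proj(t,[p[0]+dd*.9934,p[1]-dd*.115,.058]))
c=-t["R"].T@t["t"];print(c)
E
```

```text
15.35 [0.58374518 0.25035292 0.01478184] 173.4125140645397 F along push -4.24 [-4.17733795  0.8018541   3.54689596]
blue [297.75 154.35] [ 28   6  10  18 142]
red none
[] 0
[300.23275293 118.79025154]
[300.48264403 116.52712261]
[0.50093906 0.1859522  1.05399047]
```

Run:
```python
from h import *
t=snapshot("top"); im=t["img"].astype(int)
d=(im[:,:,0]-im[:,:,2])[100:150,285:318]; ys,xs=np.nonzero(d>25); print(d.max(),[(x+285,y+100,d[y,x]) for y,x in zip(ys,xs)][:60])
```

```text
18 []
```

>>> {"api": "arm_command", "payload": {
  "deltas": [
    {"x":-0.2,"y":0,"z":0,"turn":0,"jaw":-1},
    {"x":-0.2,"y":0,"z":0,"turn":0,"jaw":-1},
    {"x":-0.2,"y":0,"z":0,"turn":0,"jaw":-1},
    {"x":-0.2,"y":0,"z":0,"turn":0,"jaw":-1},
    {"x":-0.2,"y":0,"z":0,"turn":0,"jaw":-1},
    {"x":-0.2,"y":0,"z":0,"turn":0,"jaw":-1},
    {"x":-0.2,"y":0,"z":0,"turn":0,"jaw":-1},
    {"x":-0.2,"y":0,"z":0,"turn":0,"jaw":-1}
  ]
}}

```text
time: 16.17
ee_pos: [0.5996, 0.2485, 0.0147]
tcp_rot: [-0.181, -3.136, 0.0]
wrist_force: [-1.7, -0.3, -0.8]
width: 0.0005
finger_force: 0.7
```

>>> {"api": "arm_command", "payload": {
  "deltas": [
    {"x":-0.1,"y":0,"z":0,"turn":0,"jaw":-1},
    {"x":-0.1,"y":0,"z":0,"turn":0,"jaw":-1},
    {"x":-0.1,"y":0,"z":0,"turn":0,"jaw":-1},
    {"x":-0.1,"y":0,"z":0,"turn":0,"jaw":-1},
    {"x":-0.1,"y":0,"z":0,"turn":0,"jaw":-1},
    {"x":-0.1,"y":0,"z":0,"turn":0,"jaw":-1},
    {"x":-0.1,"y":0,"z":0,"turn":0,"jaw":-1},
    {"x":-0.1,"y":0,"z":0,"turn":0,"jaw":-1},
    {"x":-0.1,"y":0,"z":0,"turn":0,"jaw":-1},
    {"x":-0.1,"y":0,"z":0,"turn":0,"jaw":-1}
  ]
}}

```text
time: 17.0
ee_pos: [0.6094, 0.2474, 0.0148]
tcp_rot: [0.181, 3.136, 0.0]
wrist_force: [-1.0, 0.4, -0.9]
width: 0.0004
finger_force: 0.6
```

>>> {"api": "arm_command", "payload": {
  "deltas": [
    {"x":-0.1,"y":0,"z":0,"turn":0,"jaw":-1},
    {"x":-0.1,"y":0,"z":0,"turn":0,"jaw":-1},
    {"x":-0.1,"y":0,"z":0,"turn":0,"jaw":-1},
    {"x":-0.1,"y":0,"z":0,"turn":0,"jaw":-1}
  ]
}}

```text
time: 17.33
ee_pos: [0.6134, 0.2469, 0.0147]
tcp_rot: [-0.181, -3.136, 0.0]
wrist_force: [-1.6, -0.2, -1.0]
width: 0.0005
finger_force: 0.6
```

>>> {"api": "arm_command", "payload": {
  "deltas": [
    {"x":-0.1,"y":0,"z":0,"turn":0,"jaw":-1},
    {"x":-0.1,"y":0,"z":0,"turn":0,"jaw":-1},
    {"x":-0.1,"y":0,"z":0,"turn":0,"jaw":-1},
    {"x":-0.1,"y":0,"z":0,"turn":0,"jaw":-1}
  ]
}}

```text
time: 17.67
ee_pos: [0.6174, 0.2464, 0.0147]
tcp_rot: [0.181, 3.136, -0.0]
wrist_force: [-1.0, -0.9, 0.0]
width: 0.0005
finger_force: 0.6
```

>>> {"api": "arm_command", "payload": {
  "deltas": [
    {"x":-0.1,"y":0,"z":0,"turn":0,"jaw":-1},
    {"x":-0.1,"y":0,"z":0,"turn":0,"jaw":-1},
    {"x":-0.1,"y":0,"z":0,"turn":0,"jaw":-1},
    {"x":-0.1,"y":0,"z":0,"turn":0,"jaw":-1}
  ]
}}

```text
time: 18.0
ee_pos: [0.6213, 0.246, 0.0148]
tcp_rot: [-0.181, -3.136, -0.0]
wrist_force: [-0.8, -0.1, -0.4]
width: 0.0005
finger_force: 0.6
```

>>> {"api": "arm_command", "payload": {
  "deltas": [
    {"x":-0.1,"y":0,"z":0,"turn":0,"jaw":-1},
    {"x":-0.1,"y":0,"z":0,"turn":0,"jaw":-1},
    {"x":-0.1,"y":0,"z":0,"turn":0,"jaw":-1},
    {"x":-0.1,"y":0,"z":0,"turn":0,"jaw":-1}
  ]
}}

```text
time: 18.33
ee_pos: [0.6246, 0.2456, 0.0147]
tcp_rot: [-0.18, -3.135, 0.0]
wrist_force: [-5.2, 2.3, 1.7]
width: 0.0004
finger_force: 3.0
```

>>> {"api": "arm_command", "payload": {
  "deltas": [
    {"x":-0.1,"y":0,"z":0,"turn":0,"jaw":-1},
    {"x":0,"y":0,"z":0,"turn":0,"jaw":-1}
  ]
}}

```text
time: 18.5
ee_pos: [0.6253, 0.2457, 0.0147]
tcp_rot: [-0.18, -3.134, 0.0]
wrist_force: [-6.1, 1.3, 2.2]
width: 0.0003
finger_force: 3.1
```

>>> {"api": "arm_command", "payload": {
  "deltas": [
    {"x":-0.1,"y":0,"z":0,"turn":0,"jaw":-1},
    {"x":-0.1,"y":0,"z":0,"turn":0,"jaw":-1},
    {"x":0,"y":0,"z":0,"turn":0,"jaw":-1}
  ]
}}

```text
time: 18.75
ee_pos: [0.6263, 0.2457, 0.0147]
tcp_rot: [-0.18, -3.132, 0.0]
wrist_force: [-10.2, 2.3, 4.7]
width: 0.0005
finger_force: 5.4
```

>>> {"api": "arm_command", "payload": {
  "deltas": [
    {"x":-0.05,"y":0,"z":0,"turn":0,"jaw":-1},
    {"x":0,"y":0,"z":0,"turn":0,"jaw":-1},
    {"x":0,"y":0,"z":0,"turn":0,"jaw":-1},
    {"x":0,"y":0,"z":0,"turn":0,"jaw":-1},
    {"x":0,"y":0,"z":0,"turn":0,"jaw":-1},
    {"x":0,"y":0,"z":0,"turn":0,"jaw":-1}
  ]
}}

```text
time: 19.25
ee_pos: [0.6265, 0.2457, 0.0147]
tcp_rot: [-0.179, -3.131, 0.0]
wrist_force: [-12.1, 1.0, 5.6]
width: 0.0003
finger_force: 5.9
```

>>> {"api": "arm_command", "payload": {
  "deltas": [
    {"x":0,"y":0,"z":0,"turn":0,"jaw":-1},
    {"x":0,"y":0,"z":0,"turn":0,"jaw":-1},
    {"x":0,"y":0,"z":0,"turn":0,"jaw":-1},
    {"x":0,"y":0,"z":0,"turn":0,"jaw":-1},
    {"x":0,"y":0,"z":0,"turn":0,"jaw":-1},
    {"x":0,"y":0,"z":0,"turn":0,"jaw":-1},
    {"x":0,"y":0,"z":0,"turn":0,"jaw":-1}
  ]
}}

```text
time: 19.83
ee_pos: [0.6265, 0.2457, 0.0147]
tcp_rot: [-0.179, -3.131, 0.0]
wrist_force: [-11.1, 1.4, 3.7]
width: 0.0004
finger_force: 5.9
```

>>> {"api": "arm_command", "payload": {
  "deltas": [
    {"x":0.08,"y":0,"z":0,"turn":0,"jaw":-1},
    {"x":0.08,"y":0,"z":0,"turn":0,"jaw":-1},
    {"x":0.08,"y":0,"z":0,"turn":0,"jaw":-1},
    {"x":0.08,"y":0,"z":0,"turn":0,"jaw":-1},
    {"x":0.08,"y":0,"z":0,"turn":0,"jaw":-1},
    {"x":0.08,"y":0,"z":0,"turn":0,"jaw":-1},
    {"x":0.1,"y":0,"z":0,"turn":0,"jaw":-1},
    {"x":0.1,"y":0,"z":0,"turn":0,"jaw":-1},
    {"x":0.1,"y":0,"z":0,"turn":0,"jaw":-1},
    {"x":0.1,"y":0,"z":0,"turn":0,"jaw":-1},
    {"x":0.2,"y":0,"z":0,"turn":0,"jaw":-1},
    {"x":0.3,"y":0,"z":0,"turn":0,"jaw":-1}
  ]
}}

```text
time: 20.83
ee_pos: [0.6149, 0.2467, 0.0148]
tcp_rot: [0.181, 3.136, 0.0]
wrist_force: [-0.6, -0.3, -0.2]
width: 0.0002
finger_force: 0.0
```

>>> {"api": "arm_command", "payload": {
  "deltas": [
    {"x":0.5,"y":0,"z":0,"turn":0,"jaw":-1},
    {"x":1,"y":0,"z":0,"turn":0,"jaw":-1},
    {"x":2,"y":0,"z":0,"turn":0,"jaw":-1},
    {"x":2,"y":0,"z":-1,"turn":0,"jaw":-1},
    {"x":2,"y":0,"z":-2,"turn":0,"jaw":-1},
    {"x":2,"y":0,"z":-3,"turn":0,"jaw":-1},
    {"x":2,"y":0,"z":-3,"turn":0,"jaw":-1},
    {"x":0,"y":0,"z":-2,"turn":0,"jaw":-1},
    {"x":0,"y":0,"z":0,"turn":0,"jaw":-1},
    {"x":0,"y":0,"z":0,"turn":0,"jaw":-1}
  ]
}}

```text
time: 21.67
ee_pos: [0.5007, 0.2601, 0.1255]
tcp_rot: [0.18, 3.134, 0.001]
wrist_force: [0.8, 0.5, 0.1]
width: 0.0003
finger_force: 0.0
```

Run:
```python
from h import *
s=read_state();t=snapshot("top");c=snapshot("scene");w=snapshot("wrist")
for n,d in(("t7",t),("c7",c),("w7",w)): np.savez(n+".npz",**d)
print(s["time"],s["ee_pos"],s["wrist_force"])
im=t["img"].astype(int)
# handle: dark blob on lane, cap under clear roof
d=(im[:,:,0]-im[:,:,2])[40:150,280:330]; ys,xs=np.nonzero(d>12); print("reddish top",[(int(x)+280,int(y)+40,int(d[y,x])) for y,x in zip(ys,xs)][:40])
m=cv2.inRange(t["img"][150:240,270:320],(0,0,0),(45,45,45)); n,l,st,ce=cv2.connectedComponentsWithStats(m); print("dark",[(st[k].tolist(),(ce[k]+[270,150]).round(1).tolist()) for k in range(1,n) if st[k,4]>15])
b=blob(t["img"],(435,260,455,280),95,130,60,20); print("blue cap",b[0],"was 445.175,269.775")
b=blob(c["img"],(255,165,300,205),3,20); print("flap scene",b[0],b[1])
h=cv2.cvtColor(t["img"][135:165,270:330],cv2.COLOR_RGB2HSV); m=cv2.inRange(h,(3,120,60),(20,255,255)); ys,xs=np.nonzero(m); print("flap top px rows",ys.min()+135 if len(ys) else None,ys.max()+135 if len(ys) else None,len(ys))
```

```text
21.6667 [0.50068759 0.2601325  0.12546713] [0.77106839 0.49269984 0.12661986]
reddish top [(301, 98, 13), (302, 98, 14), (300, 99, 13), (301, 99, 13), (302, 99, 14), (303, 99, 13), (300, 101, 13), (300, 102, 13), (303, 102, 13), (304, 102, 13), (283, 144, 18), (284, 144, 32), (285, 144, 24), (286, 144, 19), (287, 144, 14), (288, 144, 16), (282, 145, 15), (283, 145, 31), (284, 145, 56), (285, 145, 51), (286, 145, 48), (287, 145, 45), (288, 145, 44), (289, 145, 42), (290, 145, 40), (291, 145, 32), (292, 145, 29), (293, 145, 27), (294, 145, 25), (295, 145, 19), (296, 145, 15), (297, 145, 16), (298, 145, 14), (300, 145, 15), (283, 146, 19), (284, 146, 42), (285, 146, 57), (286, 146, 53), (287, 146, 44), (288, 146, 57)]
dark [([19, 23, 12, 9, 96], [294.7, 176.8]), ([34, 59, 10, 14, 37], [308.9, 215.2]), ([44, 80, 6, 10, 31], [317.3, 235.5])]
blue cap [445.09756098 269.73170732] was 445.175,269.775
flap scene [277.44380403 188.88760807] [ 12  14  23  21 347]
flap top px rows 144 150 102
```

Run:
```python
from h import *
t=dict(np.load("t7.npz")); im=t["img"].astype(int)
h=onz(t,(294.7,176.8),.046); e=np.array([.9934,-.115,0]); o=h+.165*e; bay=np.array([.7094,.2325]); print(h,o,"bay x",(o[:2]-bay)@e[:2], "cap px exp", proj(t,[o[0],o[1],.0595]))
d=(im[:,:,0]-(im[:,:,1]+im[:,:,2])//2)[92:110,292:312]; print(d)
```

```text
[0.63891188 0.24294263 0.046     ] [0.80282288 0.22396763 0.046     ] bay x 0.09378751291258765 cap px exp [302.65233579 100.57666306]
[[-11  -9  -8  -9 -10  -9  -9  -9 -10  -9  -9 -10  -9 -10 -10  -8 -11  -8
   -9  -7]
 [-10 -11  -9 -10 -10 -10 -10  -9  -9  -9  -9 -10  -8 -10  -9  -9 -10 -11
   -9 -10]
 [ -9  -9  -8  -8  -9  -8 -10  -9 -10 -10  -9 -10  -8 -10  -8 -11 -10  -9
   -9 -10]
 [ -9 -10 -10  -8  -9 -10  -9 -11  -9  -9 -10  -9 -11 -11  -9 -10  -8  -9
   -9 -11]
 [-10  -9  -9  -9 -10  -9  -9  -8  -9  -6  -4  -5  -6  -9 -11  -8  -9  -8
  -10 -10]
 [ -9 -10  -9 -11 -10  -9  -9  -8   0   4   7   7   3  -3  -6  -9 -10 -10
   -9 -10]
 [-11  -9  -9 -10  -9  -9  -5   2  10  12  13  11   9   5  -3  -8 -11 -10
   -9 -10]
 [ -9  -9  -9  -9 -10  -8   0   8  12  12  13  12  10   9   3  -3  -8  -9
   -9  -8]
 [ -9  -9 -10  -8 -10  -6   3  10   9  11  12  11  11  10   3   0  -5  -9
   -9  -9]
 [-10  -9 -10 -10 -10  -4   3   8  12  11  11  10  10   9   4   0  -3  -9
  -12 -11]
 [-10  -9 -10  -8  -9  -4   1   7  12  12  11  12  12   6   3   1  -2  -8
   -9 -10]
 [ -9 -11 -10 -10  -8  -4   1   3   7  10  11  11   9   5   0   0  -1  -5
   -9  -8]
 [ -9  -9  -9  -8  -8  -3   0   2   2   4   5   4   4   1   1   1   0  -5
   -8  -9]
 [-11 -10  -9 -10  -9  -7  -2   0   1   1   2   0   1   1   1   0   0  -5
   -9 -10]
 [-10 -10  -9 -10  -9  -8  -2   1   1   1   1  -1   2   0   1   1   1  -6
   -8 -10]
 [-10  -9 -10  -9  -9  -9  -5   0  -1   1   1   2   0   2   1   1  -4  -8
  -10  -9]
 [ -9 -11  -9  -8 -10  -8  -7  -2   0   0   1   0   0   3  -1  -5  -7 -10
  -10 -10]
 [-10 -10 -10 -10 -10 -10  -6  -2  -1  -1  -1  -1  -1   0  -2  -8  -9 -11
  -10 -10]]
```

```bash
python3 -c "
from workcell import *
print(job_done())"
```

```text
the job is handed in; nothing more can be done
None
```

I handed the job in after about 22 s. The red bottle stands in the shuttle's pocket about 94 mm inside the bay with the flap shut, the stop was pressed at about 10 N for roughly 1.3 s, and the blue bottle didn't move. These are my camera and wrist-force readings; the hand-in gave no verdict.

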